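Clamp the tube rack on the shaker evenly

TASK

Clamp the rack of tubes on the shaker: tighten the hold-down plate's four hand knobs clockwise in two rounds, each time going from a knob to the one diagonally opposite, first all of them about halfway, then all of them home, so that the plate comes down evenly onto the caps. Let go of every knob at the end, and leave the other things on the bench where they are.

Things in the scene. Friction and masses are not known exactly. Their poses are not given: they have to be found in the camera images.
- shaker: Fixed tube shaker, white housing 250 mm deep (x) by 420 wide (y). Origin on the bench under the centre of its square 240 mm platform; x to its far side, y to its left, z up. A foam tray of capped tubes stands on it between four threaded posts at x, y = +-75 mm. Right-hand (-y) end: console deck with display and dial, up to 124 mm above the bench, y -148 to -282 mm.
- hold_down: Loose square aluminium hold-down plate, 200 x 200 x 6 mm, about 0.6 kg, over the tubes, the four posts passing through its corners. Origin: centre of the metal's underside, z up (4 mm liner below). Springs on the posts lift it: at the start its origin is 203.5 mm above the bench; seated on the tube caps it is 200 mm, level.
- knob_fl (a joint): Turn of the front left (nearest the robot, away from the console) knob, rad: 0 = backed right off, grows clockwise seen from above, 2.2 = its stop (home, 126 degrees). Starts at 0 to 0.3. Goes down 2.0 mm per rad. Friction about 0.06 Nm; stays where it is left. The knob diagonally across is knob_br.
- knob_fl_grip (a point): Point on the front left (nearest the robot, away from the console) knob's axis, mid-height of its wing. x along the wing (turns with the knob), z up. Black T-shaped hand knob: wing bar 70 mm long, 16 thick, 30 high (15 above and below this point); under it a stem 16 mm across, 9 high, a flange 28 mm across, 6 high, then a 3 mm washer on the plate.
- knob_fr (a joint): Turn of the front right (nearest the robot, on the console side) knob, rad: 0 = backed right off, grows clockwise seen from above, 2.2 = its stop (home, 126 degrees). Starts at 0 to 0.3. Goes down 2.0 mm per rad. Friction about 0.06 Nm; stays where it is left. The knob diagonally across is knob_bl.
- knob_fr_grip (a point): Point on the front right (nearest the robot, on the console side) knob's axis, mid-height of its wing. x along the wing (turns with the knob), z up. Black T-shaped hand knob: wing bar 70 mm long, 16 thick, 30 high (15 above and below this point); under it a stem 16 mm across, 9 high, a flange 28 mm across, 6 high, then a 3 mm washer on the plate.
- knob_bl (a joint): Turn of the back left (far side, away from the console) knob, rad: 0 = backed right off, grows clockwise seen from above, 2.2 = its stop (home, 126 degrees). Starts at 0 to 0.3. Goes down 2.0 mm per rad. Friction about 0.06 Nm; stays where it is left. The knob diagonally across is knob_fr.
- knob_bl_grip (a point): Point on the back left (far side, away from the console) knob's axis, mid-height of its wing. x along the wing (turns with the knob), z up. Black T-shaped hand knob: wing bar 70 mm long, 16 thick, 30 high (15 above and below this point); under it a stem 16 mm across, 9 high, a flange 28 mm across, 6 high, then a 3 mm washer on the plate.
- knob_br (a joint): Turn of the back right (far side, on the console side) knob, rad: 0 = backed right off, grows clockwise seen from above, 2.2 = its stop (home, 126 degrees). Starts at 0 to 0.3. Goes down 2.0 mm per rad. Friction about 0.06 Nm; stays where it is left. The knob diagonally across is knob_fl.
- knob_br_grip (a point): Point on the back right (far side, on the console side) knob's axis, mid-height of its wing. x along the wing (turns with the knob), z up. Black T-shaped hand knob: wing bar 70 mm long, 16 thick, 30 high (15 above and below this point); under it a stem 16 mm across, 9 high, a flange 28 mm across, 6 high, then a 3 mm washer on the plate.
- tape_roll: Bystander: roll of white tape, 60 mm across, 25 mm high, lying on the shaker's console deck. Origin under its centre.
- tube_tray: Bystander: white foam tray 110 x 180 x 30 mm with capped tubes up to 83 mm high. Origin under its centre.
- wash_bottle: Bystander: white plastic bottle, 68 mm across, 170 mm high. Origin under its centre.
- beaker: Bystander: glass beaker, 70 mm across, 95 mm high. Origin under its centre.
- instrument_tray: Bystander: open steel tray 110 x 190 x 28 mm. Origin under its centre.
- timer: Bystander: white bench timer 35 x 70 x 62 mm. Origin under its centre.
- marker: Bystander: marker pen lying on the bench, 130 mm long, 16 mm thick. Origin under its middle.

How it is judged (in metres and radians):
On the way, in this order (a step that is already met when the one before it is completed fails the run):
1. one diagonal pair of knobs has had its first turn (past 0.7 rad) while the other two are still loose (below 0.6) (((value of joint each of knob_fl, knob_br above 0.7 rad and value of joint each of knob_fr, knob_bl below 0.6 rad) or (value of joint each of knob_fr, knob_bl above 0.7 rad and value of joint each of knob_fl, knob_br below 0.6 rad))), for 0.1 s.
2. all four knobs have had their first turn (past 0.7 rad) and none is home yet (all below 1.75) (value of joint knob_fl between 0.7 and 1.75 rad and value of joint knob_fr between 0.7 and 1.75 rad and value of joint knob_bl between 0.7 and 1.75 rad and value of joint knob_br between 0.7 and 1.75 rad), for 0.1 s.
3. one diagonal pair is home (past 1.9 rad) while the other two are not yet (below 1.75) (((value of joint each of knob_fl, knob_br above 1.9 rad and value of joint each of knob_fr, knob_bl below 1.75 rad) or (value of joint each of knob_fr, knob_bl above 1.9 rad and value of joint each of knob_fl, knob_br below 1.75 rad))), for 0.1 s.
4. all four knobs are home (past 1.9 rad) (value of joint each of knob_fl, knob_fr, knob_bl, knob_br above 1.9 rad), for 0.1 s.
At the end, for the whole second after the job is handed in: All four knobs are home (past 1.9 of 2.2 rad), the hold-down plate lies seated on the caps (origin at most 201.5 mm above the bench), level within 0.01 rad and still (all of step 4 and z of hold_down in the frame of shaker below 0.2015 m and angle between the z axis of hold_down and the z axis of shaker, either way round below 0.01 rad and linear speed of hold_down below 0.02 m/s); the robot touches nothing.
It fails at once if a knob is run nearly home (past 1.75 rad) while another has not had its first turn (below 0.7) (value of joint any of knob_fl, knob_fr, knob_bl, knob_br above 1.75 rad and value of joint any of knob_fl, knob_fr, knob_bl, knob_br below 0.7 rad).
It fails at once if a bystander is moved by more than 30 mm (distance of any of tape_roll, tube_tray, wash_bottle, beaker, instrument_tray, timer, marker from where it was at the start of the episode above 0.03 m).
It also fails if it takes over 72 s, if anything falls off the work surface, if the arm or the gripper's body presses on something with over 40 N, if the wrist force passes 120 N, or if a joint passes its speed limit or range.

ROBOT

A 6-joint arm with a two-finger parallel gripper is mounted at the origin on the work surface. World frame = base frame: x ahead of the robot, y to its left, z up, the work surface at z = 0. Lengths are in m, angles in degrees, forces in N, time in s.
With the tool pointing down it reaches from about 0.225 to 0.725 m from the base axis. Payload 3.1 kg.
Tool frame: the origin (TCP) lies on the centre line of the jaws, within the pads' length; the fingertips stand ahead of it and the grasp point (between the pads) lies 6 mm ahead of it (tip_extent is the z of the fingertips in the tool frame, in m); z points along the fingers, y is the line along which they close (so a half turn about z gives the same grasp; the last joint's range is limited). The gripper opens to 85 mm and grips with 20 to 120 N. Pads are 22 mm wide; open, the fingers measure 114 mm over their backs; the gripper's body (76 mm by 85 mm) begins 54 mm behind the grasp point. The pads swing forward as they close: fully open they stand 13 mm farther back than shut.
Start: joints at [66.646, 2.75, 5.684, 92.934, 0, 82.678], TCP at [0.145, 0.505, 0.256] pointing down, gripper open.
Joint ranges: [-166.93, 166.93], [-56.73, 111.36], [-69.38, 81.34], [-121.58, 131.49], [-85.45, 84.26], [-180, 180]. Speed limits (degrees/s): [159.86, 159.86, 180, 180, 180, 180].

INTERFACE

Orientations are given as a 3x3 rotation matrix whose columns are the frame's x, y, z axes.
In Python, from bench import get_state, get_image, camera_model, finish_job, recognise, mark_of, tip_extent gives the robot as it stands. The module is installed in compiled form; this text tells all that it offers.
- The arm moves only by the shell command python3 -m handwheel 'ROWS' [FORCE]. ROWS is JSON, a list that holds one entry, the list of rows, each a list of 7 numbers: the turn, a rotation vector about the tool's x, y, z in degrees, then the shift along the tool's x, y, z in m, then the gripper's target within -1 to 1 (shut at 1, half-way at 0, fully open at -1). A call has 1 to 8 rows; each row shifts and turns the commanded pose from where the row before left it, along the tool's axes as they then stand; what a row does not reach is not made up. A row lasts 1/12 s, in which the tool goes at most 41.7 mm and 7.16 degrees, less where a joint would pass 70% of its speed; a pose out of reach is approached as far as the arm can. A call is refused whole if a number of a shift passes 0.0417 or a number of a turn 7.16, either way. A call with a gripper value outside its range is refused whole. The fingers move at their own pace and stop on an object; FORCE is the grip in N (left out, the last holds). Time passes only in rows, so rows that do not move let the fingers close. It gives the time, the measured TCP pose, the force, the opening and the grip force at its end, in the units of the state.
- get_state(): the state, without advancing time (a new reading comes with each control period).
- get_image(name): name is "scene" or "side" or "wrist"; returns the picture (400x640x3 uint8, blue, green, red); there is no depth.
- camera_model(name): a dict with "camera_matrix" (3x3 intrinsics, pixels), "k1" (the pictures are not rectified: a ray, as slopes to the right and down, at radius r is drawn at 1 + k1 r^2 times it, then the intrinsics apply), "rvec" (rotation vector, rad) and "tvec" (3), from world to camera coordinates, as OpenCV has them. Camera axes: x right, y down, z forward; pixel columns grow to the right and rows downward; lengths in m; the calibration is good to about 2 mm. A picture is of the moment at which its call begins: read the wrist's pose just before it. camera_model takes no time and is no camera call; for the wrist camera it gives the pose at the moment of the call.
- finish_job(): hands the job in; it is judged then, once.
Trained networks look in the newest picture that a camera, given by its name, has taken for a name from the list of things; names that differ only in an ending like _2 or _b are one class to them, and where a whole thing is asked for, a point or a joint stands for the part that bears it (a point fixed in the world has none). Each returns a list of dicts, best first, with "conf" (0 to 1); they miss things now and then, are a little off and sometimes report something else, mostly with a low value. They report only what shows in the picture. A call takes as long as a camera call.
- recognise(target, camera): "bbox" ([centre column, centre row, width, height] in pixels, round what is visible of it).
- mark_of(target, camera): "point" ([column, row] in pixels: a listed point, or the origin of a listed thing).
The state is a dict: "t": time; "q": joint angles; "joint_vel": joint speeds; "effort": joint torques, N m; "tcp_pos": TCP position; "orientation": TCP orientation; "wrist_force": force on the tool from outside, world axes, zero at the start; "torque": the same for the moment, N m; "finger_gap": opening from 0.0 (shut) to 1.0 (fully open); "grip_force": force on a finger pad.
Only numpy, scipy, OpenCV 4.12 (cv2) and the standard library are available. Lean on these libraries where they do the work, as an engineer would, in place of code of your own. Each camera call takes 0.05 s, during which the arm holds its last target. There are 200 camera calls.

## Working session

There is one attempt and no reset: what is moved stays moved. The work goes in short steps, Python scripts to look and compute and a shell command to move; the robot and the scene stay as the last step left them, time stands still between calls to the robot, and variables do not carry over. Pictures are saved under pics/ and viewed, at most 10 in all, crops included, and the job is handed in when it is done.

```bash
mkdir -p pics; cat > h.py <<'E'
import numpy as np, cv2
from bench import *
K4=['knob_fl','knob_fr','knob_bl','knob_br']
def ray(cam,px):
    m=camera_model(cam);K=np.array(m['camera_matrix']);k=m['k1']
    d=np.linalg.solve(K,[px[0],px[1],1.])[:2];u=d.copy()
    for _ in range(20):u=d/(1+k*(u@u))
    R=cv2.Rodrigues(np.array(m['rvec'],float))[0];t=np.array(m['tvec'],float).ravel()
    v=R.T@np.r_[u,1];return -R.T@t,v
def atz(cam,px,z):
    o,v=ray(cam,px);return o+v*(z-o[2])/v[2]
def proj(cam,P):
    m=camera_model(cam);R=cv2.Rodrigues(np.array(m['rvec'],float))[0]
    c=R@np.array(P)+np.array(m['tvec']).ravel();s=c[:2]/c[2];s=s*(1+m['k1']*(s@s))
    return (np.array(m['camera_matrix'])@np.r_[s,1])[:2]
def snap(cam,name):
    im=get_image(cam);cv2.imwrite('pics/'+name+'.png',im);return im
E
python3 - <<'E'
from h import *
np.set_printoptions(precision=3,suppress=True)
s=get_state();print(s,tip_extent() if callable(tip_extent) else tip_extent)
for c in ['scene','side']:
    snap(c,c+'0')
    o,_=ray(c,[320,200]);print(c,o)
    for k in K4:
        r=mark_of(k+'_grip',c)[:2]
        print(k,[(np.round(q['conf'],2),np.round(q['point']),atz(c,q['point'],.2425)) for q in r])
    for k in ['shaker','tape_roll','wash_bottle']:
        r=mark_of(k,c)[:1]
        print(k,[(np.round(q['conf'],2),np.round(q['point']),atz(c,q['point'],.1 if k=='tape_roll' else 0)) for q in r])
a=cv2.imread('pics/scene0.png');b=cv2.imread('pics/side0.png')
E
```

```text
{'t': 0.0, 'q': array([66.647,  2.794,  5.591, 92.934, -0.   , 82.678]), 'joint_vel': array([ 0.037, -0.075,  0.099, -0.062, -0.062,  0.072]), 'effort': array([  0.001, -33.879,  32.001,   0.02 ,   0.   ,   0.   ]), 'tcp_pos': array([0.145, 0.504, 0.255]), 'orientation': array([[-0.961,  0.276, -0.001],
       [ 0.276,  0.961, -0.002],
       [ 0.   , -0.002, -1.   ]]), 'wrist_force': array([-0.447, -0.656,  0.02 ]), 'torque': array([-0.007, -0.01 , -0.033]), 'grip_force': 0.0, 'finger_gap': 0.9993064273344876} 0.025
scene [1.215 0.077 1.184]
knob_fl [(np.float64(0.68), array([377., 176.]), array([0.513, 0.163, 0.242]))]
knob_fr [(np.float64(0.68), array([226., 164.]), array([ 0.525, -0.233,  0.242])), (np.float64(0.55), array([322., 164.]), array([0.493, 0.019, 0.242]))]
knob_bl [(np.float64(0.78), array([377., 220.]), array([0.647, 0.171, 0.242]))]
knob_br [(np.float64(0.57), array([319., 218.]), array([0.658, 0.029, 0.242]))]
shaker [(np.float64(0.7), array([344., 239.]), array([0.576, 0.1  , 0.   ]))]
tape_roll [(np.float64(0.6), array([261., 237.]), array([ 0.655, -0.127,  0.1  ]))]
wash_bottle [(np.float64(0.59), array([456., 266.]), array([0.627, 0.43 , 0.   ]))]
side [ 0.236 -0.952  1.077]
knob_fl [(np.float64(0.59), array([305., 135.]), array([0.5  , 0.166, 0.242]))]
knob_fr [(np.float64(0.75), array([322., 163.]), array([0.51 , 0.032, 0.242])), (np.float64(0.58), array([284., 151.]), array([0.428, 0.112, 0.242]))]
knob_bl [(np.float64(0.69), array([357., 126.]), array([0.649, 0.163, 0.242]))]
knob_br [(np.float64(0.66), array([372., 155.]), array([0.644, 0.026, 0.242]))]
shaker [(np.float64(0.84), array([340., 208.]), array([0.58 , 0.097, 0.   ]))]
tape_roll [(np.float64(0.76), array([394., 231.]), array([ 0.659, -0.124,  0.1  ]))]
wash_bottle [(np.float64(0.76), array([323., 143.]), array([0.621, 0.423, 0.   ]))]
```

View pics/scene0.png

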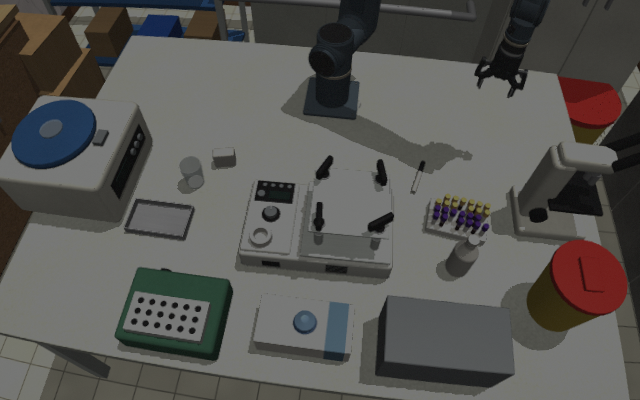

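View pics/side0.png

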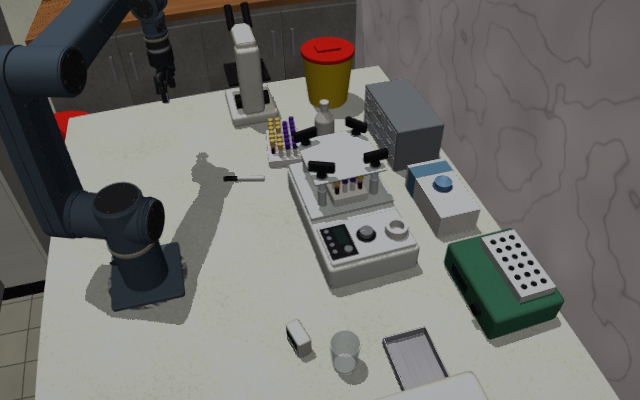

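The scene view shows the plate with four black knobs: fl (381,172), fr (325,167), bl (380,222) and br (319,215). The false fr mark at (226,164) is the timer. The side view agrees, putting the shaker centre near (0.578, 0.098) with almost no yaw. I'll raise the arm and go above the plate to look closely.

```bash
python3 -m handwheel '[[[0,0,0,0,0,-0.0375,-1],[0,0,0,0,0,-0.0375,-1],[0,0,0,0,0,-0.0375,-1],[0,0,0,0,0,-0.0375,-1]]]'
python3 -m handwheel '[[[0,0,0,-0.035,-0.018,0,-1],[0,0,0,-0.035,-0.018,0,-1],[0,0,0,-0.035,-0.018,0,-1],[0,0,0,-0.035,-0.018,0,-1],[0,0,0,-0.035,-0.018,0,-1],[0,0,0,-0.035,-0.018,0,-1],[0,0,0,-0.035,-0.018,0,-1],[0,0,0,-0.035,-0.018,0,-1]]]'
python3 -m handwheel '[[[0,0,0,-0.035,-0.018,0,-1],[0,0,0,-0.035,-0.018,0,-1],[0,0,0,-0.035,-0.018,0,-1],[0,0,0,-0.035,-0.018,0,-1],[0,0,0,0,0,0,-1],[0,0,0,0,0,0,-1]]]'
python3 - <<'E'
from h import *
np.set_printoptions(precision=3,suppress=True)
s=get_state();print(s['t'],s['tcp_pos'],s['q'],s['orientation'])
snap('wrist','w1');print(ray('wrist',[320,200]))
for k in K4:
    r=mark_of(k+'_grip','wrist')[:3]
    print(k,[(round(q['conf'],2),np.round(q['point']),atz('wrist',q['point'],.2425)) for q in r])
E
```

```text
t: 1.13
tcp_pos: [0.1447, 0.504, 0.4075]
orientation: [[-0.961, 0.276, -0.0], [0.276, 0.961, -0.001], [0.0, -0.001, -1.0]]
wrist_force: [-0.0, 1.2, 0.8]
finger_gap: 0.999
grip_force: 0.0
t: 1.8
tcp_pos: [0.3754, 0.2873, 0.4066]
orientation: [[-0.961, 0.276, 0.001], [0.276, 0.961, 0.001], [-0.001, 0.001, -1.0]]
wrist_force: [0.3, 0.2, 0.0]
finger_gap: 1.001
grip_force: 0.0
t: 2.3
tcp_pos: [0.4903, 0.1793, 0.4051]
orientation: [[-0.96, 0.28, -0.002], [0.28, 0.96, -0.0], [0.002, -0.001, -1.0]]
wrist_force: [-0.6, 0.2, 0.2]
finger_gap: 1.001
grip_force: 0.0
2.3 [0.49  0.179 0.405] [ 12.717   8.271  29.158 111.004   0.009  28.994] [[-0.96   0.28  -0.002]
 [ 0.28   0.96  -0.   ]
 [ 0.002 -0.001 -1.   ]]
(array([0.422, 0.201, 0.524]), array([ 0.25 , -0.075, -0.966]))
knob_fl [(0.88, array([317., 205.]), array([0.499, 0.175, 0.242]))]
knob_fr [(0.89, array([184., 242.]), array([0.5  , 0.024, 0.242])), (0.43, array([ 45., 294.]), array([ 0.516, -0.162,  0.242]))]
knob_bl [(0.71, array([355., 318.]), array([0.645, 0.18 , 0.242]))]
knob_br [(0.7, array([237., 355.]), array([0.657, 0.027, 0.242]))]
```

View pics/w1.png

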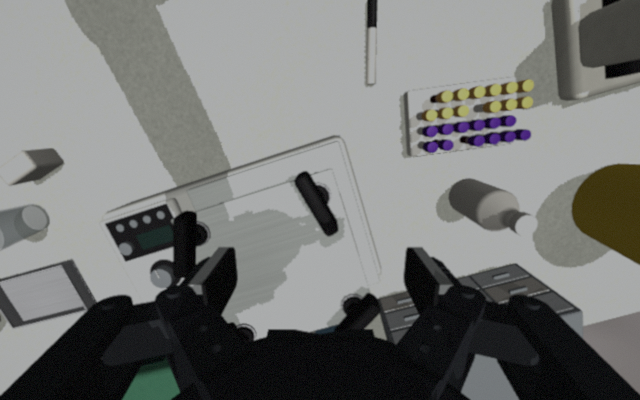

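The wrist view shows fl at about (318,203) and fr at about (184,243); bl (355,318) and br are partly hidden by the fingers. I'll fit each wing's box silhouette across the cameras to get its position and angle.

```bash
cat >> h.py <<'E'
from scipy.optimize import minimize
def sil(cam,p,z):
    x,y,a=p;c,s=np.cos(a),np.sin(a);pts=[]
    for u in(-.035,.035):
        for v in(-.008,.008):
            for w in(-.015,.015):pts.append(proj(cam,[x+c*u-s*v,y+s*u+c*v,z+w]))
    return cv2.convexHull(np.float32(pts))
def fitknob(views,x,y,z=.2425,prior=.005):
    # views: {cam: image}; silhouettes drawn at 4x supersampling in a crop
    S=4;ms=[]
    for cam,im in views.items():
        u0=np.round(proj(cam,[x,y,z])).astype(int)-32
        c=im[max(u0[1],0):u0[1]+64,max(u0[0],0):u0[0]+64].max(axis=2);u0=np.maximum(u0,0)
        c=cv2.resize(c,None,fx=S,fy=S,interpolation=cv2.INTER_LINEAR);ms.append((cam,u0,(c<48).astype(np.uint8)))
    def cost(p):
        q=[p[0]/100,p[1]/100,p[2]];tot=((q[0]-x)**2+(q[1]-y)**2)/prior**2*.01
        for cam,u0,m in ms:
            r=np.zeros_like(m);cv2.fillConvexPoly(r,np.int32(np.round((sil(cam,q,z).reshape(-1,2)-u0+.5)*S)),1)
            near=cv2.dilate(r,np.ones((5,5)))
            tot+=1-(r&m).sum()/max(1,(r|(m&cv2.dilate(r,np.ones((31,31))))).sum())
        return tot
    best=None
    for a in np.deg2rad(np.arange(0,180,15)):
        o=minimize(cost,[x*100,y*100,a],method='Nelder-Mead',options=dict(initial_simplex=[[x*100,y*100,a],[x*100+.5,y*100,a],[x*100,y*100+.5,a],[x*100,y*100,a+.2]],maxiter=80))
        if best is None or o.fun<best.fun:best=o
    p=best.x;return p[0]/100,p[1]/100,np.rad2deg(p[2])%180,best.fun/len(ms)
E
python3 - <<'E'
from h import *
I={'scene':cv2.imread('pics/scene0.png'),'side':cv2.imread('pics/side0.png'),'wrist':cv2.imread('pics/w1.png')}
G={'fl':(.502,.171),'fr':(.501,.025),'bl':(.647,.172),'br':(.653,.027)}
for k,g in G.items():
    for cs in (['scene'],['side'],['wrist'],['scene','side']+(['wrist'] if k[0]=='f' else [])):
        print(k,cs,np.round(fitknob({c:I[c] for c in cs},*g),3))
E
```

```text
Traceback (most recent call last):
  File "h.py", line 41, in fitknob
    o=minimize(cost,[x*100,y*100,a],method='Nelder-Mead',options=dict(initial_simplex=[[x*100,y*100,a],[x*100+.5,y*100,a],[x*100,y*100+.5,a],[x*100,y*100,a+.2]],maxiter=80))
  File "h.py", line 35, in cost
    r=np.zeros_like(m);cv2.fillConvexPoly(r,np.int32(np.round((sil(cam,q,z).reshape(-1,2)-u0+.5)*S)),1)
                                                               ~~~^^^^^^^^^
  File "h.py", line 23, in sil
    for w in(-.015,.015):pts.append(proj(cam,[x+c*u-s*v,y+s*u+c*v,z+w]))
                                    ~~~~^^^^^^^^^^^^^^^^^^^^^^^^^^^^^^^
  File "h.py", line 13, in proj
    m=camera_model(cam);R=cv2.Rodrigues(np.array(m['rvec'],float))[0]
ValueError: time passes only in moves, steps and waits
```

Calling the camera model that often is refused, so I'll cache it.

```bash
sed -i 's/^from bench import \*/from bench import *\nfrom bench import camera_model as _cm\nfrom functools import lru_cache\ncamera_model=lru_cache(None)(_cm)  # clear after each move within a script/' h.py
python3 - <<'E'
from h import *
I={'scene':cv2.imread('pics/scene0.png'),'side':cv2.imread('pics/side0.png'),'wrist':cv2.imread('pics/w1.png')}
G={'fl':(.502,.171),'fr':(.501,.025),'bl':(.647,.172),'br':(.653,.027)}
for k,g in G.items():
    for cs in (['scene'],['side'],['wrist'],['scene','side']+(['wrist'] if k[0]=='f' else [])):
        print(k,cs,np.round(fitknob({c:I[c] for c in cs},*g),3))
E
```

```text
fl ['scene'] [0.503 0.173 7.31  0.257]
fl ['side'] [ 0.5    0.168 22.962  0.286]
fl ['wrist'] [ 0.493  0.177 10.897  0.212]
fl ['scene', 'side', 'wrist'] [0.498 0.175 7.871 0.319]
fr ['scene'] [5.04000e-01 2.60000e-02 1.59973e+02 2.53000e-01]
fr ['side'] [5.00000e-01 1.70000e-02 1.53766e+02 3.10000e-01]
fr ['wrist'] [5.05000e-01 2.50000e-02 1.55271e+02 2.19000e-01]
fr ['scene', 'side', 'wrist'] [5.0400e-01 2.4000e-02 1.6199e+02 2.7900e-01]
bl ['scene'] [  0.652   0.177 131.903   0.273]
bl ['side'] [  0.648   0.169 112.551   0.28 ]
bl ['wrist'] [  0.65    0.177 133.313   0.269]
bl ['scene', 'side'] [  0.652   0.177 127.829   0.333]
br ['scene'] [0.652 0.027 6.514 0.272]
br ['side'] [ 0.654  0.022 15.787  0.264]
br ['wrist'] [6.5400e-01 2.8000e-02 7.4472e+01 2.3300e-01]
br ['scene', 'side'] [0.653 0.027 6.724 0.301]
```

```bash
python3 -m handwheel '[[[0,0,-6.6,0,0,0,-1],[0,0,-6.6,0,0,0,-1],[0,0,-6.6,0,0,0,-1],[0,0,-6.5,0,0,0,-1],[0,0,0,-0.009,-0.007,0.035,-1],[0,0,0,0,0,0.035,-1],[0,0,0,0,0,0,-1],[0,0,0,0,0,0,-1]]]'
cat > look.py <<'E'
import sys
from h import *
np.set_printoptions(precision=4,suppress=True)
k,x,y,name=sys.argv[1],float(sys.argv[2]),float(sys.argv[3]),sys.argv[4]
z=float(sys.argv[5]) if len(sys.argv)>5 else .2425
s=get_state();im=snap('wrist',name)
T=s['tcp_pos'];R=s['orientation'];yaw=np.rad2deg(np.arctan2(R[1,0],R[0,0]))%360
m=mark_of('knob_'+k+'_grip','wrist')[:2]
print('t',s['t'],'tcp',T,'yaw',round(yaw,1),'q6',s['q'][5],'zaxis',R[:,2])
ms=[atz('wrist',q['point'],z) for q in m];print('mark',[(round(q['conf'],2),p[:2]) for q,p in zip(m,ms)])
f=fitknob({'wrist':im},x,y,z);print('fit x y ang cost',np.round(f,4))
d=R.T@np.r_[f[0]-T[0],f[1]-T[1],0]
print('tool shift',d,'turn needed (tool z, +cw)',round((yaw-f[2]+90)%180-90,1),'down to grasp',T[2]-z-.0085)
E
python3 look.py fl .500 .174 w2
```

```text
t: 3.22
tcp_pos: [0.496, 0.176, 0.332]
orientation: [[-0.984, -0.18, -0.01], [-0.18, 0.984, -0.002], [0.011, -0.0, -1.0]]
wrist_force: [0.1, -0.2, 0.9]
finger_gap: 1.0
grip_force: 0.0
t 3.2167 tcp [0.496 0.176 0.332] yaw 190.4 q6 1.8676568790302284 zaxis [-0.0104 -0.0021 -0.9999]
mark [(0.86, array([0.5066, 0.1752]))]
fit x y ang cost [ 0.5007  0.1735 12.1257  0.1329]
tool shift [-0.0041 -0.0033 -0.    ] turn needed (tool z, +cw) -1.8 down to grasp 0.08095756476243615
```

View pics/w2.png

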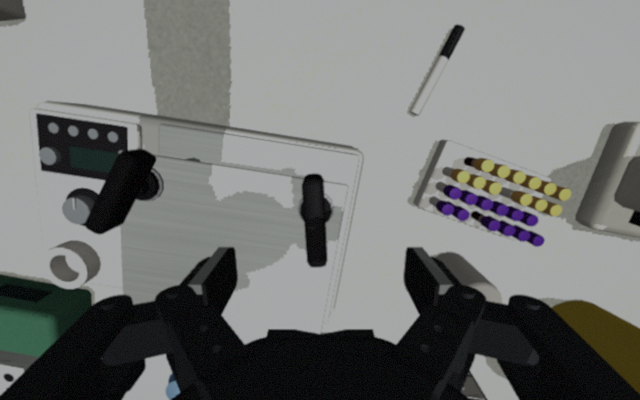

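The wing sits squarely between the open fingers at about (315,220), and the fit agrees. I'll descend, close on it, then turn it.

```bash
python3 -m handwheel '[[[0,0,-1.8,-0.004,-0.003,0.03,-1],[0,0,0,0,0,0.03,-1],[0,0,0,0,0,0.021,-1],[0,0,0,0,0,0,-1],[0,0,0,0,0,0,1],[0,0,0,0,0,0,1],[0,0,0,0,0,0,1],[0,0,0,0,0,0,1]]]' 40
python3 -m handwheel '[[[0,0,0,0,0,0,1],[0,0,0,0,0,0,1],[0,0,0,0,0,0,1],[0,0,0,0,0,0,1],[0,0,0,0,0,0,1],[0,0,0,0,0,0,1]]]'
python3 -c "
from bench import *
s=get_state();print(s['torque'],s['q'])"
```

```text
t: 3.98
tcp_pos: [0.5052, 0.1739, 0.2587]
orientation: [[-0.978, -0.209, 0.006], [-0.209, 0.978, 0.001], [-0.006, -0.0, -1.0]]
wrist_force: [0.6, 0.5, 0.3]
finger_gap: 0.456
grip_force: 0.0
t: 4.48
tcp_pos: [0.5042, 0.1735, 0.2567]
orientation: [[-0.978, -0.209, 0.003], [-0.209, 0.978, 0.001], [-0.003, -0.0, -1.0]]
wrist_force: [0.8, -0.1, 6.4]
finger_gap: 0.179
grip_force: 42.1
[-0.01902047 -0.00555314  0.01352302] [ 1.17862043e+01  3.82229571e+00  6.84912992e+00  9.28663087e+01
 -4.09523032e-03 -2.81786730e-01]
```

```bash
python3 -m handwheel '[[[0,0,0,0,0,0,0.3],[0,0,0,0,0,0,0.3],[0,0,0,0.004,0,0.003,0.3],[0,0,0,0,0,0,0.3],[0,0,0,0,0,0,1],[0,0,0,0,0,0,1],[0,0,0,0,0,0,1],[0,0,0,0,0,0,1]]]' 40
python3 -m handwheel '[[[0,0,0,0,0,0,1],[0,0,0,0,0,0,1],[0,0,3,0,0,0.0001,1],[0,0,6,0,0,0.0002,1],[0,0,6,0,0,0.0002,1],[0,0,6,0,0,0.0002,1],[0,0,6,0,0,0.0002,1],[0,0,0,0,0,0,1]]]'
python3 -c "
from bench import *
s=get_state();print(s['torque'],s['q'])"
```

```text
t: 5.15
tcp_pos: [0.4991, 0.1724, 0.2516]
orientation: [[-0.978, -0.209, -0.002], [-0.209, 0.978, -0.001], [0.002, -0.0, -1.0]]
wrist_force: [-0.4, -1.4, -2.0]
finger_gap: 0.181
grip_force: 40.8
t: 5.82
tcp_pos: [0.4992, 0.1728, 0.2508]
orientation: [[-0.966, 0.259, -0.002], [0.259, 0.966, 0.0], [0.002, -0.0, -1.0]]
wrist_force: [-2.0, 0.4, -3.9]
finger_gap: 0.18
grip_force: 40.6
[-0.01926941  0.34243979 -0.05006485] [1.17981047e+01 3.25545572e+00 5.57607485e+00 9.24187046e+01
 2.96696328e-02 2.68278046e+01]
```

```bash
python3 -m handwheel '[[[0,0,6,0,0,0.0002,1],[0,0,6,0,0,0.0002,1],[0,0,6,0,0,0.0002,1],[0,0,6,0,0,0.0002,1],[0,0,6,0,0,0.0002,1],[0,0,3,0,0,0.0001,1],[0,0,0,0,0,0,1],[0,0,0,0,0,0,1]]]'
python3 -c "
from bench import *
s=get_state();print(s['torque'],s['q'])"
python3 -m handwheel '[[[0,0,0,0,0,0,-1],[0,0,0,0,0,0,-1],[0,0,0,0,0,0,-1],[0,0,0,0,0,0,-1],[0,0,0,0,0,0,-1],[0,0,0,0,0,-0.04,-1],[0,0,0,0,0,-0.04,-1],[0,0,0,0,0,0,-1]]]'
```

```text
t: 6.48
tcp_pos: [0.4994, 0.1731, 0.2497]
orientation: [[-0.672, 0.74, -0.001], [0.74, 0.672, 0.001], [0.002, -0.0, -1.0]]
wrist_force: [-1.2, 1.4, -3.9]
finger_gap: 0.177
grip_force: 40.5
[ 0.40660244  0.22619995 -0.09609158] [1.18060097e+01 3.24624565e+00 5.44047663e+00 9.22589595e+01
 6.54302161e-02 5.95492321e+01]
t: 7.15
tcp_pos: [0.5012, 0.1729, 0.338]
orientation: [[-0.67, 0.742, 0.012], [0.742, 0.67, 0.002], [-0.006, 0.01, -1.0]]
wrist_force: [0.2, -0.2, 1.9]
finger_gap: 1.005
grip_force: 0.0
```

```bash
python3 -m handwheel '[[[0,0,0,-0.035,0.0022,0,-1],[0,0,0,-0.035,0.0022,0,-1],[0,0,0,-0.035,0.0022,0,-1],[0,0,0,-0.035,0.0022,0,-1],[0,0,0,-0.035,0.0022,0,-1],[0,0,0,-0.035,0.0023,0,-1]]]'
python3 -m handwheel '[[[0,0,-7,0,0,0,-1],[0,0,-7,0,0,0,-1],[0,0,-7,0,0,0,-1],[0,0,-7,0,0,0,-1],[0,0,-7,0,0,0,-1],[0,0,-7,0,0,0,-1],[0,0,-7,0,0,0,-1],[0,0,-7,0,0,0,-1]]]'
python3 -m handwheel '[[[0,0,0,0,0,0,-1],[0,0,0,0,0,0,-1]]]' | head -2
python3 look.py br .652 .0265 w3
```

```text
t: 7.65
tcp_pos: [0.6515, 0.0242, 0.331]
orientation: [[-0.67, 0.742, 0.002], [0.742, 0.67, -0.0], [-0.002, 0.001, -1.0]]
wrist_force: [0.7, 0.2, -0.5]
finger_gap: 1.001
grip_force: 0.0
t: 8.32
tcp_pos: [0.6506, 0.0255, 0.3308]
orientation: [[-0.989, -0.146, 0.001], [-0.146, 0.989, -0.0], [-0.001, -0.0, -1.0]]
wrist_force: [0.5, -0.1, -0.3]
finger_gap: 1.001
grip_force: 0.0
t: 8.48
tcp_pos: [0.6505, 0.0256, 0.3307]
t 8.4833 tcp [0.6505 0.0256 0.3307] yaw 187.9 q6 -11.540729028710578 zaxis [ 0.001  -0.0002 -1.    ]
mark [(0.58, array([0.6545, 0.028 ]))]
fit x y ang cost [0.6513 0.0272 7.4923 0.1503]
tool shift [-0.001   0.0016  0.    ] turn needed (tool z, +cw) 0.4 down to grasp 0.07965566164931082
```

View pics/w3.png

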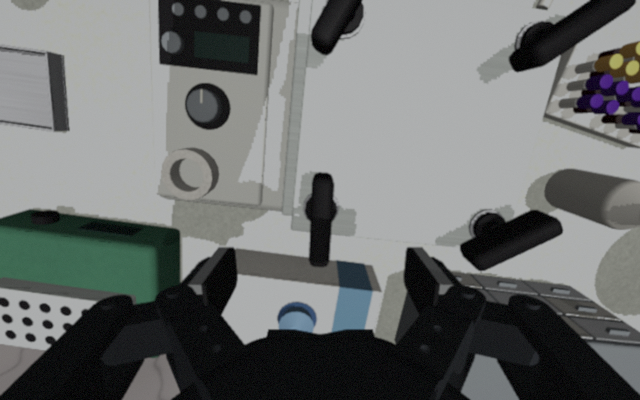

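The br wing at about (320,220) is centred and aligned; bl shows at (510,240). Descend and grip.

```bash
python3 -m handwheel '[[[0,0,0.4,-0.001,0.0015,0.03,-1],[0,0,0,0,0,0.03,-1],[0,0,0,0,0,0.02,-1],[0,0,0,0,0,0,0.3],[0,0,0,0,0,0,0.3],[0,0,0,0,0,0,0.3],[0,0,0,0,0,0,0.3],[0,0,0,0,0,0,0.3]]]' 40
python3 -m handwheel '[[[0,0,0,0,0,0,1],[0,0,0,0,0,0,1],[0,0,0,0,0,0,1],[0,0,0,0,0,0,1],[0,0,0,0,0,0,1],[0,0,0,0,0,0,1]]]'
```

```text
t: 9.25
tcp_pos: [0.6522, 0.0272, 0.2532]
orientation: [[-0.991, -0.133, 0.005], [-0.133, 0.991, -0.0], [-0.005, -0.001, -1.0]]
wrist_force: [-0.3, -1.4, 0.6]
finger_gap: 0.355
grip_force: 0.0
t: 9.75
tcp_pos: [0.6521, 0.0263, 0.2526]
orientation: [[-0.991, -0.133, 0.005], [-0.133, 0.991, -0.002], [-0.004, -0.002, -1.0]]
wrist_force: [0.9, -3.6, 5.5]
finger_gap: 0.184
grip_force: 40.8
```

```bash
python3 -m handwheel '[[[0,0,6,0,0,0.0002,1],[0,0,6,0,0,0.0002,1],[0,0,6,0,0,0.0002,1],[0,0,6,0,0,0.0002,1],[0,0,6,0,0,0.0002,1],[0,0,0,0,0,0,1]]]'
python3 -m handwheel '[[[0,0,6,0,0,0.0002,1],[0,0,6,0,0,0.0002,1],[0,0,6,0,0,0.0002,1],[0,0,6,0,0,0.0002,1],[0,0,6,0,0,0.0002,1],[0,0,0,0,0,0,1],[0,0,0,0,0,0,1]]]'
python3 -c "
from bench import *
s=get_state();print(s['torque'],s['q'])"
python3 -m handwheel '[[[0,0,0,0,0,0,-1],[0,0,0,0,0,0,-1],[0,0,0,0,0,0,-1],[0,0,0,0,0,0,-1],[0,0,0,0,0,0,-1],[0,0,0,0,0,-0.04,-1],[0,0,0,0,0,-0.04,-1],[0,0,0,0,0,0,-1]]]'
```

```text
t: 10.25
tcp_pos: [0.6523, 0.0268, 0.2516]
orientation: [[-0.923, 0.384, 0.005], [0.384, 0.923, -0.001], [-0.005, 0.001, -1.0]]
wrist_force: [1.8, -1.5, 5.4]
finger_gap: 0.183
grip_force: 39.8
t: 10.83
tcp_pos: [0.6526, 0.0272, 0.2506]
orientation: [[-0.611, 0.792, 0.006], [0.792, 0.611, -0.0], [-0.004, 0.004, -1.0]]
wrist_force: [1.7, -1.6, 5.8]
finger_gap: 0.178
grip_force: 39.7
[-0.31911739 -0.4850305  -0.07405685] [-3.49648478e+00  2.24174515e+01  2.80047155e+01  9.52576457e+01
  8.49064617e-03  4.88588574e+01]
t: 11.5
tcp_pos: [0.6521, 0.0273, 0.3363]
orientation: [[-0.611, 0.791, 0.011], [0.792, 0.611, -0.001], [-0.007, 0.009, -1.0]]
wrist_force: [0.1, 0.6, 3.3]
finger_gap: 1.004
grip_force: 0.0
```

```bash
python3 -m handwheel '[[[0,0,0,0.0222,-0.0302,0,-1],[0,0,0,0.0222,-0.0302,0,-1],[0,0,0,0.0222,-0.0302,0,-1],[0,0,0,0.0222,-0.0302,0,-1],[0,0,-7,0,0,0,-1],[0,0,-7,0,0,0,-1],[0,0,-7,0,0,0,-1],[0,0,-7,0,0,0,-1]]]'
python3 -m handwheel '[[[0,0,0,0,0,0,-1],[0,0,0,0,0,0,-1]]]' | head -2
python3 look.py fr .5023 .024 w4
```

```text
t: 12.17
tcp_pos: [0.5007, 0.0238, 0.3286]
orientation: [[-0.914, 0.406, 0.001], [0.406, 0.914, 0.0], [-0.001, 0.0, -1.0]]
wrist_force: [-0.5, 0.2, -0.0]
finger_gap: 0.996
grip_force: 0.0
t: 12.33
tcp_pos: [0.5012, 0.0238, 0.3285]
t 12.3333 tcp [0.5012 0.0238 0.3285] yaw 155.5 q6 19.558745653036564 zaxis [ 0.0005  0.     -1.    ]
mark [(0.96, array([0.5034, 0.0238]))]
fit x y ang cost [  0.5016   0.0233 155.9724   0.1424]
tool shift [-0.0007 -0.0003  0.    ] turn needed (tool z, +cw) -0.5 down to grasp 0.07748243342204109
```

View pics/w4.png

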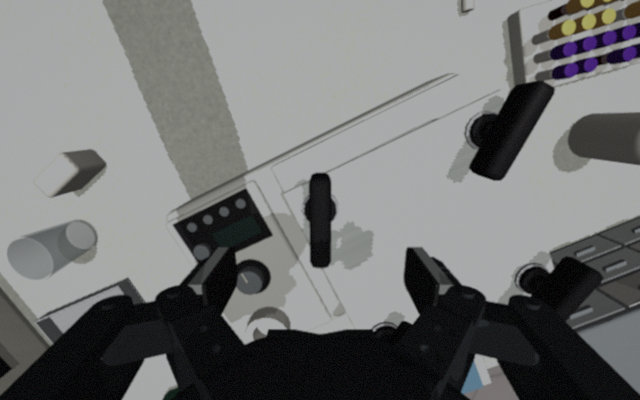

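The fr wing at about (320,220) is centred, so I'll grip and turn it.

```bash
python3 -m handwheel '[[[0,0,-0.5,0,0,0.03,-1],[0,0,0,0,0,0.03,-1],[0,0,0,0,0,0.0175,-1],[0,0,0,0,0,0,0.3],[0,0,0,0,0,0,0.3],[0,0,0,0,0,0,0.3],[0,0,0,0,0,0,0.3],[0,0,0,0,0,0,0.3]]]' 40
python3 -m handwheel '[[[0,0,0,0,0,0,1],[0,0,0,0,0,0,1],[0,0,0,0,0,0,1],[0,0,0,0,0,0,1],[0,0,0,0,0,0,1],[0,0,0,0,0,0,1]]]'
```

```text
t: 13.1
tcp_pos: [0.5022, 0.0236, 0.2529]
orientation: [[-0.915, 0.404, 0.004], [0.404, 0.915, -0.0], [-0.003, 0.001, -1.0]]
wrist_force: [0.1, -0.3, 0.2]
finger_gap: 0.351
grip_force: 0.0
t: 13.6
tcp_pos: [0.5018, 0.0234, 0.2524]
orientation: [[-0.915, 0.404, 0.003], [0.404, 0.915, -0.001], [-0.003, 0.0, -1.0]]
wrist_force: [-0.6, -1.2, 5.8]
finger_gap: 0.183
grip_force: 40.8
```

```bash
python3 -m handwheel '[[[0,0,6,0,0,0.0002,1],[0,0,6,0,0,0.0002,1],[0,0,6,0,0,0.0002,1],[0,0,6,0,0,0.0002,1],[0,0,6,0,0,0.0002,1],[0,0,0,0,0,0,1]]]'
python3 -m handwheel '[[[0,0,6,0,0,0.0002,1],[0,0,6,0,0,0.0002,1],[0,0,6,0,0,0.0002,1],[0,0,6,0,0,0.0002,1],[0,0,6,0,0,0.0002,1],[0,0,0,0,0,0,1],[0,0,0,0,0,0,1]]]'
python3 -m handwheel '[[[0,0,0,0,0,0,-1],[0,0,0,0,0,0,-1],[0,0,0,0,0,0,-1],[0,0,0,0,0,0,-1],[0,0,0,0,0,0,-1],[0,0,0,0,0,-0.04,-1],[0,0,0,0,0,-0.04,-1],[0,0,0,0,0,0,-1]]]'
python3 -m handwheel '[[[0,0,0,0.0228,0.0272,0,-1],[0,0,0,0.0228,0.0272,0,-1],[0,0,0,0.0228,0.0272,0,-1],[0,0,0,0.0228,0.0272,0,-1],[0,0,0,0.0228,0.0272,0,-1],[0,0,0,0.0228,0.0272,0,-1]]]'
python3 -m handwheel '[[[0,0,-7,0,0,0,-1],[0,0,-7,0,0,0,-1],[0,0,-7,0,0,0,-1],[0,0,-7,0,0,0,-1],[0,0,-7,0,0,0,-1],[0,0,0,0,0,0,-1],[0,0,0,0,0,0,-1]]]'
python3 look.py bl .6497 .1763 w5
```

```text
t: 14.1
tcp_pos: [0.5023, 0.024, 0.2513]
orientation: [[-0.588, 0.809, 0.004], [0.809, 0.588, 0.001], [-0.002, 0.004, -1.0]]
wrist_force: [1.0, -0.1, 5.0]
finger_gap: 0.179
grip_force: 40.9
t: 14.68
tcp_pos: [0.503, 0.0243, 0.2503]
orientation: [[-0.111, 0.994, 0.006], [0.994, 0.111, 0.001], [0.001, 0.006, -1.0]]
wrist_force: [3.8, 1.7, 5.5]
finger_gap: 0.175
grip_force: 40.8
t: 15.35
tcp_pos: [0.5023, 0.0235, 0.3355]
orientation: [[-0.108, 0.994, 0.009], [0.994, 0.108, -0.001], [-0.002, 0.009, -1.0]]
wrist_force: [0.9, -0.3, 2.7]
finger_gap: 0.998
grip_force: 0.0
t: 15.85
tcp_pos: [0.6495, 0.1785, 0.3287]
orientation: [[-0.108, 0.994, 0.0], [0.994, 0.108, -0.0], [-0.0, 0.0, -1.0]]
wrist_force: [0.9, -0.0, 1.4]
finger_gap: 0.999
grip_force: 0.0
t: 16.43
tcp_pos: [0.6487, 0.1772, 0.3285]
orientation: [[-0.656, 0.755, -0.0], [0.755, 0.656, -0.0], [0.0, -0.0, -1.0]]
wrist_force: [0.0, -0.6, -0.4]
finger_gap: 0.999
grip_force: 0.0
t 16.4333 tcp [0.6487 0.1772 0.3285] yaw 131.0 q6 58.571216900733766 zaxis [-0.0004 -0.0002 -1.    ]
mark [(0.7, array([0.6479, 0.1755])), (0.69, array([0.5021, 0.0239]))]
fit x y ang cost [  0.6489   0.1758 128.8662   0.14  ]
tool shift [-0.0012 -0.0008  0.    ] turn needed (tool z, +cw) 2.1 down to grasp 0.07752729822757753
```

View pics/w5.png

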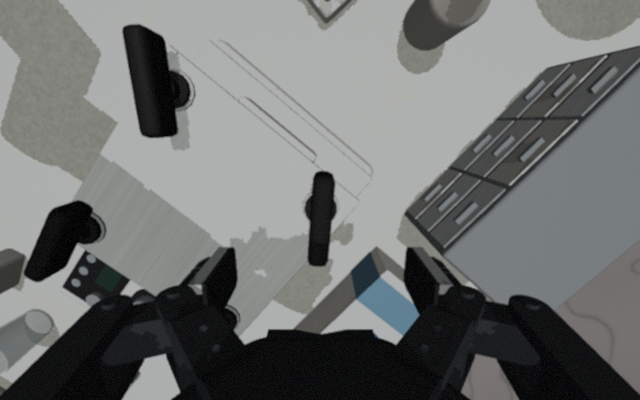

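The bl wing at about (320,218) is centred. Grip and turn it.

```bash
python3 -m handwheel '[[[0,0,2.1,-0.001,-0.001,0.03,-1],[0,0,0,0,0,0.03,-1],[0,0,0,0,0,0.0175,-1],[0,0,0,0,0,0,0.3],[0,0,0,0,0,0,0.3],[0,0,0,0,0,0,0.3],[0,0,0,0,0,0,0.3],[0,0,0,0,0,0,0.3]]]' 40
python3 -m handwheel '[[[0,0,0,0,0,0,1],[0,0,0,0,0,0,1],[0,0,0,0,0,0,1],[0,0,0,0,0,0,1],[0,0,0,0,0,0,1],[0,0,0,0,0,0,1]]]'
python3 -m handwheel '[[[0,0,6,0,0,0.0002,1],[0,0,6,0,0,0.0002,1],[0,0,6,0,0,0.0002,1],[0,0,6,0,0,0.0002,1],[0,0,6,0,0,0.0002,1],[0,0,0,0,0,0,1]]]'
python3 -m handwheel '[[[0,0,6,0,0,0.0002,1],[0,0,6,0,0,0.0002,1],[0,0,6,0,0,0.0002,1],[0,0,6,0,0,0.0002,1],[0,0,6,0,0,0.0002,1],[0,0,0,0,0,0,1],[0,0,0,0,0,0,1]]]'
python3 -m handwheel '[[[0,0,0,0,0,0,-1],[0,0,0,0,0,0,-1],[0,0,0,0,0,0,-1],[0,0,0,0,0,0,-1],[0,0,0,0,0,0,-1],[0,0,0,0,0,-0.04,-1],[0,0,0,0,0,-0.04,-1],[0,0,0,0,0,0,-1]]]'
```

```text
t: 17.2
tcp_pos: [0.6497, 0.176, 0.2541]
orientation: [[-0.63, 0.777, 0.005], [0.777, 0.63, 0.001], [-0.002, 0.004, -1.0]]
wrist_force: [0.6, 0.7, 0.8]
finger_gap: 0.352
grip_force: 0.0
t: 17.7
tcp_pos: [0.6496, 0.1762, 0.2534]
orientation: [[-0.63, 0.776, 0.004], [0.776, 0.63, 0.001], [-0.002, 0.004, -1.0]]
wrist_force: [1.2, -0.3, 4.2]
finger_gap: 0.176
grip_force: 40.4
t: 18.2
tcp_pos: [0.6496, 0.1763, 0.2524]
orientation: [[-0.154, 0.988, 0.004], [0.988, 0.154, 0.001], [0.001, 0.004, -1.0]]
wrist_force: [1.3, 0.2, 4.4]
finger_gap: 0.179
grip_force: 39.2
t: 18.78
tcp_pos: [0.6496, 0.1763, 0.2513]
orientation: [[0.357, 0.934, 0.004], [0.934, -0.357, 0.001], [0.003, 0.004, -1.0]]
wrist_force: [1.8, 0.9, 5.0]
finger_gap: 0.178
grip_force: 39.2
t: 19.45
tcp_pos: [0.6497, 0.1759, 0.3376]
orientation: [[0.357, 0.934, 0.012], [0.934, -0.357, 0.002], [0.006, 0.01, -1.0]]
wrist_force: [-0.8, 0.1, 3.3]
finger_gap: 1.003
grip_force: 0.0
```

First round done: all four turned 60°. For the second round I'll start at fl.

```bash
python3 -m handwheel '[[[0,0,0,-0.014,-0.0348,0,-1],[0,0,0,-0.014,-0.0348,0,-1],[0,0,0,-0.014,-0.0348,0,-1],[0,0,0,-0.014,-0.0348,0,-1],[0,0,-7,0,0,0,-1],[0,0,-7,0,0,0,-1],[0,0,-7,0,0,0,-1]]]'
python3 -m handwheel '[[[0,0,-7,0,0,0,-1],[0,0,-7,0,0,0,-1],[0,0,-7,0,0,0,-1],[0,0,-7,0,0,0,-1],[0,0,-7,0,0,0,-1],[0,0,-7,0,0,0,-1],[0,0,0,0,0,0,-1],[0,0,0,0,0,0,-1]]]'
python3 look.py fl .4997 .1735 w6 .2405
```

```text
t: 20.03
tcp_pos: [0.4975, 0.1733, 0.3297]
orientation: [[-0.008, 1.0, 0.001], [1.0, 0.008, 0.0], [0.0, 0.001, -1.0]]
wrist_force: [0.6, -0.0, 0.9]
finger_gap: 1.001
grip_force: 0.0
t: 20.7
tcp_pos: [0.4987, 0.1733, 0.3295]
orientation: [[-0.668, 0.744, 0.001], [0.744, 0.668, 0.0], [-0.0, 0.0, -1.0]]
wrist_force: [-0.2, 0.8, 0.7]
finger_gap: 1.003
grip_force: 0.0
t 20.7 tcp [0.4987 0.1733 0.3295] yaw 131.9 q6 59.993621663793085 zaxis [ 0.0006  0.0001 -1.    ]
mark [(0.84, array([0.4975, 0.1721]))]
fit x y ang cost [  0.4984   0.1732 132.5064   0.1436]
tool shift [ 0.     -0.0003 -0.    ] turn needed (tool z, +cw) -0.6 down to grasp 0.08049144859626
```

View pics/w6.png

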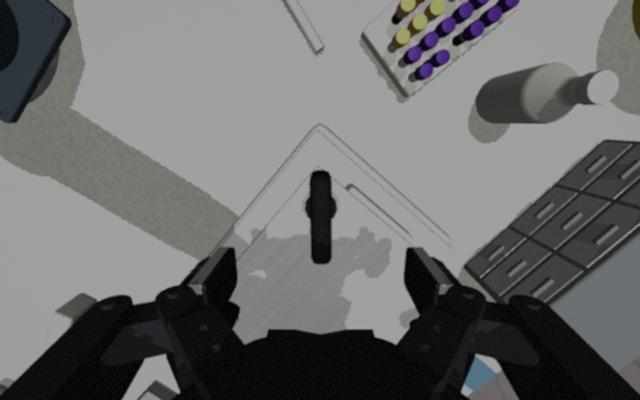

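The fl wing is at about (320,217), still at 132°, so it stayed where I left it. Grip and turn 54° towards home, checking the torque.

```bash
python3 -m handwheel '[[[0,0,-0.6,0.0005,0,0.03,-1],[0,0,0,0,0,0.03,-1],[0,0,0,0,0,0.019,-1],[0,0,0,0,0,0,0.3],[0,0,0,0,0,0,0.3],[0,0,0,0,0,0,0.3],[0,0,0,0,0,0,0.3],[0,0,0,0,0,0,0.3]]]' 40
python3 -m handwheel '[[[0,0,0,0,0,0,1],[0,0,0,0,0,0,1],[0,0,0,0,0,0,1],[0,0,0,0,0,0,1],[0,0,0,0,0,0,1],[0,0,0,0,0,0,1]]]'
python3 -m handwheel '[[[0,0,6,0,0,0.0002,1],[0,0,6,0,0,0.0002,1],[0,0,6,0,0,0.0002,1],[0,0,6,0,0,0.0002,1],[0,0,6,0,0,0.0002,1],[0,0,6,0,0,0.0002,1],[0,0,6,0,0,0.0002,1],[0,0,0,0,0,0,1]]]'
python3 -c "
from bench import *
s=get_state();print(s['torque'],s['q'])"
python3 -m handwheel '[[[0,0,6,0,0,0.0002,1],[0,0,6,0,0,0.0002,1],[0,0,0,0,0,0,1],[0,0,0,0,0,0,1]]]'
python3 -c "
from bench import *
s=get_state();print(s['torque'],s['q'])"
```

```text
t: 21.47
tcp_pos: [0.4993, 0.1739, 0.2526]
orientation: [[-0.678, 0.735, 0.004], [0.735, 0.678, 0.001], [-0.002, 0.003, -1.0]]
wrist_force: [-0.8, 0.4, 0.4]
finger_gap: 0.353
grip_force: 0.0
t: 21.97
tcp_pos: [0.4988, 0.1736, 0.252]
orientation: [[-0.678, 0.735, 0.003], [0.735, 0.678, 0.0], [-0.002, 0.002, -1.0]]
wrist_force: [-0.7, 0.0, 4.9]
finger_gap: 0.176
grip_force: 41.4
t: 22.63
tcp_pos: [0.4996, 0.1739, 0.2505]
orientation: [[-0.01, 1.0, 0.004], [1.0, 0.01, 0.001], [0.001, 0.005, -1.0]]
wrist_force: [1.3, 0.5, 5.9]
finger_gap: 0.18
grip_force: 41.4
[-0.00407181 -0.37400346 -0.04776028] [ 1.19310227e+01  3.00132688e+00  5.28406754e+00  9.20206070e+01
 -5.14539228e-03  1.01369036e+02]
t: 22.97
tcp_pos: [0.4997, 0.1738, 0.2504]
orientation: [[0.19, 0.982, 0.005], [0.982, -0.19, -0.0], [0.001, 0.005, -1.0]]
wrist_force: [1.4, -1.4, 5.6]
finger_gap: 0.179
grip_force: 53.7
[-0.24814934 -0.45360309  1.20775821] [ 1.19478701e+01  2.98722435e+00  5.25174364e+00  9.19761762e+01
 -7.02378048e-02  1.12899645e+02]
```

The torque rose to 1.2 Nm, so fl is on its stop. Release it and go to br.

```bash
python3 -m handwheel '[[[0,0,0,0,0,0,-1],[0,0,0,0,0,0,-1],[0,0,0,0,0,0,-1],[0,0,0,0,0,0,-1],[0,0,0,0,0,0,-1],[0,0,0,0,0,-0.04,-1],[0,0,0,0,0,-0.04,-1],[0,0,0,0,0,0,-1]]]'
python3 -m handwheel '[[[0,0,0,-0.0192,0.0296,0,-1],[0,0,0,-0.0192,0.0296,0,-1],[0,0,0,-0.0192,0.0296,0,-1],[0,0,0,-0.0192,0.0296,0,-1],[0,0,0,-0.0192,0.0296,0,-1],[0,0,0,-0.0192,0.0296,0,-1]]]'
python3 -m handwheel '[[[0,0,-7,0,0,0,-1],[0,0,-7,0,0,0,-1],[0,0,-7,0,0,0,-1],[0,0,-7,0,0,0,-1],[0,0,-7,0,0,0,-1],[0,0,-7,0,0,0,-1],[0,0,-7,0,0,0,-1]]]'
python3 -m handwheel '[[[0,0,0,0,0,0,-1],[0,0,0,0,0,0,-1]]]' |head -2
python3 look.py br .6523 .0268 w7 .2405
```

```text
t: 23.63
tcp_pos: [0.4995, 0.1739, 0.3354]
orientation: [[0.196, 0.98, 0.01], [0.981, -0.196, 0.002], [0.004, 0.009, -1.0]]
wrist_force: [1.2, -0.3, 1.6]
finger_gap: 1.001
grip_force: 0.0
t: 24.13
tcp_pos: [0.6508, 0.0245, 0.3284]
orientation: [[0.196, 0.981, 0.0], [0.981, -0.196, 0.0], [0.0, 0.0, -1.0]]
wrist_force: [0.4, 1.1, 0.6]
finger_gap: 1.0
grip_force: 0.0
t: 24.72
tcp_pos: [0.6499, 0.0257, 0.3282]
orientation: [[-0.616, 0.788, -0.0], [0.788, 0.616, 0.0], [0.0, -0.0, -1.0]]
wrist_force: [0.2, -0.6, -0.5]
finger_gap: 1.002
grip_force: 0.0
t: 24.88
tcp_pos: [0.6498, 0.0258, 0.3283]
t 24.8833 tcp [0.6498 0.0258 0.3283] yaw 127.5 q6 48.873015972992896 zaxis [-0.0002  0.0001 -1.    ]
mark [(0.9, array([0.6519, 0.027 ]))]
fit x y ang cost [  0.6514   0.0268 128.1885   0.1451]
tool shift [-0.0002  0.0019 -0.    ] turn needed (tool z, +cw) -0.7 down to grasp 0.07929411598965869
```

```bash
python3 -m handwheel '[[[0,0,-0.5,-0.0005,0.002,0.03,-1],[0,0,0,0,0,0.03,-1],[0,0,0,0,0,0.0185,-1],[0,0,0,0,0,0,0.3],[0,0,0,0,0,0,0.3],[0,0,0,0,0,0,0.3],[0,0,0,0,0,0,0.3],[0,0,0,0,0,0,0.3]]]' 40
python3 -m handwheel '[[[0,0,0,0,0,0,1],[0,0,0,0,0,0,1],[0,0,0,0,0,0,1],[0,0,0,0,0,0,1],[0,0,0,0,0,0,1],[0,0,0,0,0,0,1]]]'
python3 -m handwheel '[[[0,0,6,0,0,0.0002,1],[0,0,6,0,0,0.0002,1],[0,0,6,0,0,0.0002,1],[0,0,6,0,0,0.0002,1],[0,0,6,0,0,0.0002,1],[0,0,6,0,0,0.0002,1],[0,0,6,0,0,0.0002,1],[0,0,0,0,0,0,1]]]'
python3 -c "
from bench import *
s=get_state();print(s['torque'],s['q'])"
python3 -m handwheel '[[[0,0,6,0,0,0.0002,1],[0,0,6,0,0,0.0002,1],[0,0,0,0,0,0,1],[0,0,0,0,0,0,1]]]'
python3 -c "
from bench import *
s=get_state();print(s['torque'],s['q'])"
```

```text
t: 25.65
tcp_pos: [0.6528, 0.0266, 0.2528]
orientation: [[-0.618, 0.786, 0.005], [0.786, 0.618, -0.0], [-0.003, 0.003, -1.0]]
wrist_force: [-0.5, -0.5, -0.0]
finger_gap: 0.348
grip_force: 0.0
t: 26.15
tcp_pos: [0.6528, 0.0268, 0.2521]
orientation: [[-0.618, 0.786, 0.005], [0.786, 0.618, 0.0], [-0.003, 0.004, -1.0]]
wrist_force: [1.4, 0.9, 5.5]
finger_gap: 0.182
grip_force: 41.3
t: 26.82
tcp_pos: [0.6532, 0.027, 0.2507]
orientation: [[0.07, 0.998, 0.006], [0.998, -0.07, 0.001], [0.001, 0.005, -1.0]]
wrist_force: [2.8, 1.6, 4.5]
finger_gap: 0.174
grip_force: 41.4
[ 0.23713814 -0.52119638 -0.05694196] [-3.53182179e+00  2.25325225e+01  2.81589283e+01  9.53114333e+01
  5.10646834e-02  9.04879751e+01]
t: 27.15
tcp_pos: [0.6533, 0.027, 0.2503]
orientation: [[0.273, 0.962, 0.006], [0.962, -0.273, 0.001], [0.002, 0.006, -1.0]]
wrist_force: [3.6, 1.2, 5.7]
finger_gap: 0.18
grip_force: 41.3
[ 0.19057991 -0.55128289 -0.02678211] [-3.53115357e+00  2.25263442e+01  2.81093292e+01  9.52485225e+01
  5.00190690e-02  1.02301057e+02]
```

No stop yet after 114°. I'll go on a little to find it.

```bash
python3 -m handwheel '[[[0,0,6,0,0,0.0002,1],[0,0,0,0,0,0,1],[0,0,0,0,0,0,1]]]'
python3 -c "
from bench import *
s=get_state();print(s['torque'],s['q'][5])"
```

```text
t: 27.4
tcp_pos: [0.6534, 0.0269, 0.2502]
orientation: [[0.372, 0.928, 0.006], [0.928, -0.372, 0.0], [0.003, 0.006, -1.0]]
wrist_force: [2.8, 0.9, 5.5]
finger_gap: 0.18
grip_force: 41.4
[ 0.24478264 -0.56589208  0.00334704] 108.29552279518236
```

br has turned 119.5° from its start (at least 2.08 rad), so it is home. Release and go to fr.

```bash
python3 -m handwheel '[[[0,0,0,0,0,0,-1],[0,0,0,0,0,0,-1],[0,0,0,0,0,0,-1],[0,0,0,0,0,0,-1],[0,0,0,0,0,0,-1],[0,0,0,0,0,-0.04,-1],[0,0,0,0,0,-0.04,-1],[0,0,0,0,0,0,-1]]]'
python3 -m handwheel '[[[0,0,0,-0.0147,-0.0348,0,-1],[0,0,0,-0.0147,-0.0348,0,-1],[0,0,0,-0.0147,-0.0348,0,-1],[0,0,0,-0.0147,-0.0348,0,-1],[0,0,-7,0,0,0,-1],[0,0,-7,0,0,0,-1],[0,0,-7,0,0,0,-1],[0,0,-7,0,0,0,-1]]]'
python3 -m handwheel '[[[0,0,0,0,0,0,-1],[0,0,0,0,0,0,-1]]]' |head -2
python3 look.py fr .5025 .0238 w8 .2405
```

```text
t: 28.07
tcp_pos: [0.6526, 0.0264, 0.3361]
orientation: [[0.372, 0.928, 0.011], [0.928, -0.372, -0.001], [0.003, 0.011, -1.0]]
wrist_force: [-0.2, 0.3, 3.3]
finger_gap: 0.996
grip_force: 0.0
t: 28.73
tcp_pos: [0.5001, 0.0238, 0.3283]
orientation: [[-0.113, 0.994, 0.001], [0.994, 0.113, -0.0], [-0.0, 0.001, -1.0]]
wrist_force: [0.2, -0.8, 0.6]
finger_gap: 0.998
grip_force: 0.0
t: 28.9
tcp_pos: [0.5005, 0.0238, 0.3282]
t 28.9 tcp [0.5005 0.0238 0.3282] yaw 96.0 q6 79.06285819357434 zaxis [ 0.0004 -0.0001 -1.    ]
mark [(0.97, array([0.5003, 0.0243]))]
fit x y ang cost [ 0.5016  0.0239 95.8057  0.1409]
tool shift [0.     0.0011 0.    ] turn needed (tool z, +cw) 0.2 down to grasp 0.07916318274770706
```

View pics/w8.png

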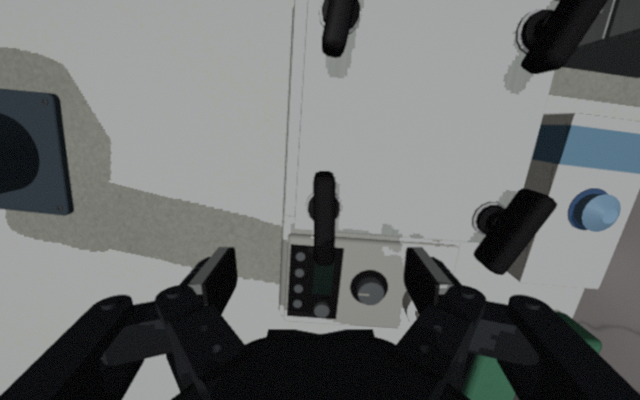

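The fr wing at about (323,217) is aligned at 96°; the released br knob is at (510,230) and fl at (340,20). Grip fr and turn it home.

```bash
python3 -m handwheel '[[[0,0,0,0,0.0015,0.03,-1],[0,0,0,0,0,0.03,-1],[0,0,0,0,0,0.0185,-1],[0,0,0,0,0,0,0.3],[0,0,0,0,0,0,0.3],[0,0,0,0,0,0,0.3],[0,0,0,0,0,0,0.3],[0,0,0,0,0,0,0.3]]]' 40
python3 -m handwheel '[[[0,0,0,0,0,0,1],[0,0,0,0,0,0,1],[0,0,0,0,0,0,1],[0,0,0,0,0,0,1],[0,0,0,0,0,0,1],[0,0,0,0,0,0,1]]]'
python3 -m handwheel '[[[0,0,6,0,0,0.0002,1],[0,0,6,0,0,0.0002,1],[0,0,6,0,0,0.0002,1],[0,0,6,0,0,0.0002,1],[0,0,6,0,0,0.0002,1],[0,0,6,0,0,0.0002,1],[0,0,6,0,0,0.0002,1],[0,0,0,0,0,0,1]]]'
python3 -c "
from bench import *
s=get_state();print(s['torque'],s['q'])"
python3 -m handwheel '[[[0,0,6,0,0,0.0002,1],[0,0,6,0,0,0.0002,1],[0,0,0,0,0,0,1],[0,0,0,0,0,0,1]]]'
python3 -c "
from bench import *
s=get_state();print(s['torque'],s['q'])"
```

```text
t: 29.67
tcp_pos: [0.5031, 0.0239, 0.2517]
orientation: [[-0.107, 0.994, 0.004], [0.994, 0.107, -0.0], [-0.001, 0.004, -1.0]]
wrist_force: [0.5, -0.2, 0.4]
finger_gap: 0.354
grip_force: 0.0
t: 30.17
tcp_pos: [0.5031, 0.024, 0.2511]
orientation: [[-0.107, 0.994, 0.004], [0.994, 0.107, -0.0], [-0.001, 0.004, -1.0]]
wrist_force: [1.1, 0.1, 5.7]
finger_gap: 0.183
grip_force: 41.3
t: 30.83
tcp_pos: [0.5039, 0.0238, 0.2497]
orientation: [[0.587, 0.81, 0.006], [0.81, -0.587, -0.001], [0.003, 0.005, -1.0]]
wrist_force: [5.2, 0.1, 5.9]
finger_gap: 0.18
grip_force: 41.4
[-0.05500314 -0.90475068 -0.10779722] [-4.91796935e+00 -7.31586605e-01  1.39999913e+00  9.18060100e+01
 -1.14878170e-03  1.21022869e+02]
t: 31.17
tcp_pos: [0.5041, 0.0236, 0.2493]
orientation: [[0.74, 0.673, 0.006], [0.673, -0.74, -0.001], [0.004, 0.005, -1.0]]
wrist_force: [5.0, -1.0, 5.3]
finger_gap: 0.179
grip_force: 41.4
[-0.10823019 -0.97987334 -0.06266724] [-4.92590935e+00 -7.32709720e-01  1.35636634e+00  9.17407403e+01
 -1.49043402e-02  1.32769314e+02]
```

```bash
python3 -m handwheel '[[[0,0,6,0,0,0.0002,1],[0,0,0,0,0,0,1],[0,0,0,0,0,0,1]]]'
python3 -c "
from bench import *
s=get_state();print(s['torque'],s['q'][5])"
python3 -m handwheel '[[[0,0,0,0,0,0,-1],[0,0,0,0,0,0,-1],[0,0,0,0,0,0,-1],[0,0,0,0,0,0,-1],[0,0,0,0,0,0,-1],[0,0,0,0,0,-0.04,-1],[0,0,0,0,0,-0.04,-1],[0,0,0,0,0,0,-1]]]'
```

```text
t: 31.42
tcp_pos: [0.5042, 0.0235, 0.2493]
orientation: [[0.806, 0.592, 0.006], [0.592, -0.806, -0.001], [0.005, 0.005, -1.0]]
wrist_force: [5.7, -1.1, 5.3]
finger_gap: 0.179
grip_force: 41.4
[-0.14344466 -0.95167936 -0.06976482] 138.7587010625502
t: 32.08
tcp_pos: [0.5032, 0.0239, 0.3342]
orientation: [[0.807, 0.59, 0.009], [0.591, -0.807, -0.001], [0.007, 0.006, -1.0]]
wrist_force: [-0.7, 0.2, 1.1]
finger_gap: 0.999
grip_force: 0.0
```

fr has turned 119.7° and is home. Now bl, with the hand flipped half a turn because of the joint 6 range.

```bash
python3 -m handwheel '[[[0,0,0,0.0347,-0.006,0,-1],[0,0,0,0.0347,-0.006,0,-1],[0,0,0,0.0347,-0.006,0,-1],[0,0,0,0.0347,-0.006,0,-1],[0,0,0,0.0347,-0.006,0,-1],[0,0,0,0.0347,-0.006,0,-1],[0,0,-7.1,0,0,0,-1],[0,0,-7.1,0,0,0,-1]]]'
python3 -m handwheel '[[[0,0,-7.1,0,0,0,-1],[0,0,-7.1,0,0,0,-1],[0,0,-7.1,0,0,0,-1],[0,0,-7.1,0,0,0,-1],[0,0,-7.1,0,0,0,-1],[0,0,-7.1,0,0,0,-1],[0,0,-7.1,0,0,0,-1],[0,0,-7.1,0,0,0,-1]]]'
python3 -m handwheel '[[[0,0,-7.1,0,0,0,-1],[0,0,-7.1,0,0,0,-1],[0,0,-7.1,0,0,0,-1],[0,0,-7.1,0,0,0,-1],[0,0,-7.1,0,0,0,-1],[0,0,-7.1,0,0,0,-1],[0,0,-7.1,0,0,0,-1],[0,0,-7.1,0,0,0,-1]]]'
python3 -m handwheel '[[[0,0,-7.1,0,0,0,-1],[0,0,-7.1,0,0,0,-1],[0,0,-7.1,0,0,0,-1],[0,0,-7.1,0,0,0,-1],[0,0,-7.1,0,0,0,-1],[0,0,-7.1,0,0,0,-1],[0,0,-7.1,0,0,0,-1],[0,0,-7.1,0,0,0,-1]]]'
python3 -m handwheel '[[[0,0,-7.1,0,0,0,-1],[0,0,-7.1,0,0,0,-1],[0,0,-7.1,0,0,0,-1],[0,0,-7.1,0,0,0,-1],[0,0,0,0,0,0,-1],[0,0,0,0,0,0,-1]]]'
python3 look.py bl .6497 .1763 w9 .2405
```

```text
t: 32.75
tcp_pos: [0.6504, 0.1779, 0.3222]
orientation: [[0.631, 0.776, -0.006], [0.776, -0.631, -0.001], [-0.005, -0.004, -1.0]]
wrist_force: [-0.7, -0.5, 0.7]
finger_gap: 0.997
grip_force: 0.0
t: 33.42
tcp_pos: [0.6489, 0.176, 0.3272]
orientation: [[-0.301, 0.953, -0.001], [0.953, 0.301, -0.0], [0.0, -0.001, -1.0]]
wrist_force: [1.0, 0.0, 0.6]
finger_gap: 0.996
grip_force: 0.0
t: 34.08
tcp_pos: [0.6489, 0.1759, 0.3272]
orientation: [[-0.963, 0.27, -0.0], [0.27, 0.963, -0.0], [0.0, -0.0, -1.0]]
wrist_force: [-0.0, -0.6, 0.0]
finger_gap: 0.998
grip_force: 0.0
t: 34.75
tcp_pos: [0.6489, 0.176, 0.3272]
orientation: [[-0.753, -0.658, -0.001], [-0.658, 0.753, -0.0], [0.0, 0.0, -1.0]]
wrist_force: [-0.0, -0.7, -0.0]
finger_gap: 0.996
grip_force: 0.0
t: 35.25
tcp_pos: [0.6489, 0.1759, 0.3272]
orientation: [[-0.358, -0.934, -0.0], [-0.934, 0.358, -0.0], [0.0, 0.0, -1.0]]
wrist_force: [-0.1, 0.3, -0.1]
finger_gap: 1.0
grip_force: 0.0
t 35.25 tcp [0.6489 0.1759 0.3272] yaw 249.0 q6 -59.540883684143715 zaxis [-0.0004 -0.0001 -1.    ]
mark [(0.71, array([0.6489, 0.1784]))]
fit x y ang cost [ 0.6483  0.1763 68.4612  0.1431]
tool shift [-0.0001  0.0007  0.    ] turn needed (tool z, +cw) 0.5 down to grasp 0.07824897965004057
```

```bash
python3 -m handwheel '[[[0,0,0.2,0,0,0.03,-1],[0,0,0,0,0,0.03,-1],[0,0,0,0,0,0.0175,-1],[0,0,0,0,0,0,0.3],[0,0,0,0,0,0,0.3],[0,0,0,0,0,0,0.3],[0,0,0,0,0,0,0.3],[0,0,0,0,0,0,0.3]]]' 40
python3 -m handwheel '[[[0,0,0,0,0,0,1],[0,0,0,0,0,0,1],[0,0,0,0,0,0,1],[0,0,0,0,0,0,1],[0,0,0,0,0,0,1],[0,0,0,0,0,0,1]]]'
python3 -m handwheel '[[[0,0,6,0,0,0.0002,1],[0,0,6,0,0,0.0002,1],[0,0,6,0,0,0.0002,1],[0,0,6,0,0,0.0002,1],[0,0,6,0,0,0.0002,1],[0,0,6,0,0,0.0002,1],[0,0,6,0,0,0.0002,1],[0,0,0,0,0,0,1]]]'
python3 -m handwheel '[[[0,0,6,0,0,0.0002,1],[0,0,6,0,0,0.0002,1],[0,0,0,0,0,0,1],[0,0,0,0,0,0,1]]]'
python3 -c "
from bench import *
s=get_state();print(s['torque'],s['q'])"
```

```text
t: 36.02
tcp_pos: [0.65, 0.1761, 0.2528]
orientation: [[-0.359, -0.933, 0.005], [-0.933, 0.359, 0.001], [-0.002, -0.004, -1.0]]
wrist_force: [0.1, -0.2, 0.0]
finger_gap: 0.352
grip_force: 0.0
t: 36.52
tcp_pos: [0.6496, 0.1761, 0.2519]
orientation: [[-0.359, -0.933, 0.003], [-0.933, 0.359, 0.001], [-0.002, -0.003, -1.0]]
wrist_force: [0.5, 0.7, 5.5]
finger_gap: 0.182
grip_force: 41.2
t: 37.18
tcp_pos: [0.6495, 0.1761, 0.2505]
orientation: [[-0.893, -0.45, 0.003], [-0.45, 0.893, 0.001], [-0.003, -0.001, -1.0]]
wrist_force: [1.2, 0.9, 5.5]
finger_gap: 0.181
grip_force: 41.3
t: 37.52
tcp_pos: [0.6495, 0.1761, 0.2501]
orientation: [[-0.966, -0.258, 0.003], [-0.258, 0.966, 0.001], [-0.003, -0.0, -1.0]]
wrist_force: [0.8, -0.4, 5.8]
finger_gap: 0.182
grip_force: 41.3
[ 0.05019715  0.00740802 -0.01740129] [ 9.46210628e+00  2.60282473e+01  3.27107275e+01  9.64885042e+01
  1.20180770e-02 -5.48965634e+00]
```

```bash
python3 -m handwheel '[[[0,0,6,0,0,0.0002,1],[0,0,0,0,0,0,1],[0,0,0,0,0,0,1]]]'
python3 -m handwheel '[[[0,0,0,0,0,0,-1],[0,0,0,0,0,0,-1],[0,0,0,0,0,0,-1],[0,0,0,0,0,0,-1],[0,0,0,0,0,0,-1],[0,0,0,0,0,-0.04,-1],[0,0,0,0,0,-0.04,-1],[0,0,0,0,0,0,-1]]]'
python3 -m handwheel '[[[0,0,0,0.02,0,-0.03,-1],[0,0,0,0.035,0,0,-1],[0,0,0,0.035,0,0,-1],[0,0,0,0.035,0,0,-1],[0,0,0,0.02,0,0,-1],[0,0,0,0,0,0,-1],[0,0,0,0,0,0,-1]]]'
python3 - <<'E'
from h import *
s=get_state();I=snap('wrist','w10')
for k,x,y,a in(('fl',.4997,.1738,79),('fr',.5023,.0237,36.2),('bl',.6497,.1763,9),('br',.6523,.0265,68.2)):
    print(k,'fit',np.round(fitknob({'wrist':I},x,y,.239),3),'left at',a)
E
```

```text
t: 37.77
tcp_pos: [0.6495, 0.1762, 0.25]
orientation: [[-0.988, -0.156, 0.003], [-0.156, 0.988, 0.001], [-0.004, 0.0, -1.0]]
wrist_force: [-0.5, -0.3, 6.9]
finger_gap: 0.185
grip_force: 41.4
t: 38.43
tcp_pos: [0.65, 0.176, 0.3363]
orientation: [[-0.988, -0.156, 0.012], [-0.156, 0.988, 0.002], [-0.012, -0.0, -1.0]]
wrist_force: [-0.4, 0.3, 3.6]
finger_gap: 1.001
grip_force: 0.0
t: 39.02
tcp_pos: [0.5051, 0.1533, 0.359]
orientation: [[-0.988, -0.156, 0.003], [-0.156, 0.988, 0.0], [-0.003, -0.0, -1.0]]
wrist_force: [-0.1, -0.5, -0.1]
finger_gap: 1.002
grip_force: 0.0
fl fit [ 0.496  0.174 84.652  0.161] left at 79
fr fit [5.0000e-01 2.4000e-02 4.5595e+01 1.3400e-01] left at 36.2
bl fit [ 0.655  0.177 99.047  0.159] left at 9
br fit [6.5400e-01 2.9000e-02 4.7267e+01 1.8300e-01] left at 68.2
```

View pics/w10.png

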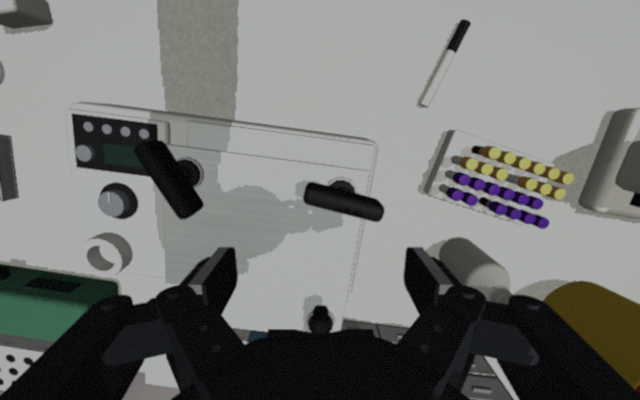

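The knobs are free: fl at (343,201), fr at (170,180). The 64 px crop cut off their ends, so I'll refit with a larger one.

```bash
sed -i 's/)-32$/)-50/; s/+64/+100/g' h.py; python3 - <<'E'
from h import *
I=cv2.imread('pics/w10.png')
for k,x,y in(('fl',.4997,.1738),('fr',.5023,.0237)):
    print(k,'fit',np.round(fitknob({'wrist':I},x,y,.239),3))
V={'scene':get_image('scene')};S={'side':get_image('side')}
for k,x,y in(('br',.6523,.0265),('bl',.6497,.1763)):
    print(k,np.round(fitknob(V,x,y,.239),3),np.round(fitknob(S,x,y,.239),3))
E
```

```text
fl fit [ 0.496  0.173 84.293  0.233]
fr fit [5.010e-01 2.300e-02 4.454e+01 2.120e-01]
br [6.5500e-01 2.5000e-02 6.5695e+01 2.4300e-01] [6.5400e-01 2.6000e-02 6.6934e+01 2.8800e-01]
bl [0.65  0.176 4.668 0.259] [ 0.65   0.171 22.939  0.288]
```

```bash
python3 -m handwheel '[[[0,0,0,0.006,-0.032,0.005,-1],[0,0,0,0.006,-0.032,0.005,-1],[0,0,0,0.006,-0.032,0.01,-1],[0,0,0,0.006,-0.032,0.01,-1],[0,0,7,0,0,0,-1],[0,0,7,0,0,0,-1],[0,0,7,0,0,0,-1],[0,0,7,0,0,0,-1]]]' | head -2
python3 -m handwheel '[[[0,0,0,0,0,0,-1],[0,0,0,0,0,0,-1]]]' |head -2
python3 look.py fr .5025 .0238 w11 .239
```

```text
t: 39.83
tcp_pos: [0.5031, 0.0224, 0.3273]
t: 40.0
tcp_pos: [0.5028, 0.0229, 0.3275]
t 40.0 tcp [0.5028 0.0229 0.3275] yaw 161.1 q6 13.842446046790048 zaxis [-0.0006  0.0001 -1.    ]
mark [(0.5, array([0.4977, 0.1724]))]
fit x y ang cost [ 0.5005  0.0261 35.5898  0.2223]
tool shift [0.0032 0.0022 0.    ] turn needed (tool z, +cw) -54.5 down to grasp 0.08002496863811376
```

From above, fr measures 35.6°, matching where I left it (36.2°). All four knobs are home and the gripper is clear, so I'll hand in.

```bash
python3 -c "
from bench import *
print(finish_job())"
```

```text
the job is handed in; nothing more can be done
None
```

I turned all four knobs home in two diagonal rounds, released them, and handed the job in at about 40 s. Each turned 112° or more (past 1.9 rad); I didn't measure the plate's height or level, or check that the other things on the bench hadn't moved, and the hand-in reported no verdict.

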